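# Swap the grindstone's guide rod

### The job

The steel guide rod in the grindstone's tool-rest bracket is too short: lift it out and stand it, fully down, in the free hole of the wooden row that holds the short rods. Then take the long rod from the other row and thread it from above through the bracket's upper bushing and on through the lower one. Finish while still holding the long rod in the gripper, upright, with its foot showing in the gap below the lower bushing but clear of the base plate, so that I can tighten the clamp screws; leave everything else where it is.

Things in the scene. Friction and masses are not known exactly. Their poses are not given: they have to be found in the camera images.
- short_rod: the too short guide rod, 150 mm long, 12 mm diameter plain steel, its lowest 5 mm tapered to 7 mm at the foot; body origin at its centre (half-way up), z along the rod towards the top. It starts upright in the bracket through both bushings, its foot on the base plate, its top 44 mm above the upper bushing's rim
- short_rod_foot (a point): foot (bottom end) of that short rod
- long_rod: the long guide rod, 200 mm long, 12 mm diameter plain steel, its lowest 5 mm tapered to 7 mm at the foot; body origin at its centre (half-way up), z along the rod towards the top. It starts upright in one hole of the long row, its foot 10 mm above the bench
- long_rod_foot (a point): foot (bottom end) of the long rod
- spare_rod: another short rod, 150 mm long, 12 mm diameter, origin at its centre; it stands in one hole of the short row and stays there
- grinder: the fixed iron grindstone stand with its tool-rest bracket; origin on the bushings' common vertical axis at bench level; at yaw 0 the axis y points from the wheel (rim 185 mm away, wheel centre 290 mm towards -y, 255 mm high at the top) towards the bracket. The base plate under the bushings is 6 mm thick. A column 112 mm high stands 47 to 73 mm from the axis towards -y; nothing near the bushings stands higher than the upper rim
- upper_bush (a point): centre of the top rim of the upper brass bushing, 112 mm above the bench. Bore 14.4 mm, 20 mm high (underside 92 mm above the bench), its upper 8 mm flared open to about 26 mm at the rim, 36 mm outside
- lower_bush (a point): centre of the top rim of the lower bushing, right below the upper one and of the same form: rim 56 mm above the bench, underside 36 mm, so 30 mm of clear gap between it and the base plate
- short_row: fixed wooden block, 52 x 190 x 50 mm high, the row for short rods (the two rows look alike and swap places; their rods tell them apart); origin under its centre, its own y along the row; three holes 60 mm apart, bore 14.5 mm, 40 mm deep (floor 10 mm above the bench)
- short_row_hole0 (a point): mouth centre (on the top face, 50 mm above the bench) of hole 0 of the three in the row for short rods
- short_row_hole1 (a point): mouth centre (on the top face, 50 mm above the bench) of hole 1 of the three in the row for short rods
- short_row_hole2 (a point): mouth centre (on the top face, 50 mm above the bench) of hole 2 of the three in the row for short rods
- long_row: fixed wooden block, 52 x 190 x 50 mm high, the row for long rods (the two rows look alike and swap places; their rods tell them apart); origin under its centre, its own y along the row; three holes 60 mm apart, bore 14.5 mm, 40 mm deep (floor 10 mm above the bench)
- long_row_hole0 (a point): mouth centre (on the top face, 50 mm above the bench) of hole 0 of the three in the row for long rods
- long_row_hole1 (a point): mouth centre (on the top face, 50 mm above the bench) of hole 1 of the three in the row for long rods
- long_row_hole2 (a point): mouth centre (on the top face, 50 mm above the bench) of hole 2 of the three in the row for long rods
- plug_a: loose wooden plug (12 mm shank, 20 mm head whose top is 66 mm above the bench) that fills one hole of the short row; origin at its foot; leave it
- plug_b: the same kind of plug filling one hole of the long row; leave it
- whetstone: grey whetstone 50 x 180 x 25 mm, bystander, origin under its centre
- oil_can: dark can, 60 mm across, 110 mm high, bystander, origin under its centre
- wrench: steel wrench 200 mm long lying flat, bystander, origin under its middle
- mallet: hammer with wooden handle, 260 mm long, lying flat, bystander, origin under its middle
- spare_collar: brass collar 36 mm across, 16 mm high, lying flat, bystander, origin under its middle
- chisel: chisel 250 mm long with wooden handle, lying flat, bystander, origin under its middle
Mind the look-alikes: they are no part of the job. What is shaped like the short_row but yellow is not meant.

How it is judged:
By the outcome, as a careful person would: the job done as asked, in the order asked, and still so for the second after the job is handed in, while the arm keeps its last pose, push and grip.
It also fails if it takes over 61 s, if anything falls off the work surface, if the arm or the gripper's body presses on something with over 40 N, if the wrist force passes 120 N, or if a joint passes its speed limit or range.

### The arm

A 6-joint arm with a two-finger parallel gripper is mounted at the origin on the work surface. World frame = base frame: x ahead of the robot, y to its left, z up, the work surface at z = 0. Lengths are in m, angles in degrees, forces in N, time in s.
With the tool pointing down it reaches from about 0.3 to 0.75 m from the base axis. Payload 8.5 kg.
Tool frame: the origin (TCP) lies at the very end of the fingers, on their centre line; the grasp point (between the pads) lies env.pinch_z behind it (env.pinch_z is the distance from the TCP to the grasp point, in m); z points along the fingers, y is the line along which they close (so a half turn about z gives the same grasp; the last joint's range is limited). The gripper opens to 85 mm and grips with 20 to 120 N. Pads are 22 mm wide; open, the fingers measure 114 mm over their backs; the gripper's body (76 mm by 85 mm) begins 54 mm behind the grasp point. The pads swing forward as they close: fully open they stand 13 mm farther back than shut.
Start: joints at [-86.19, 21.807, 74.336, -0, 83.858, -12.336], TCP at [0.153, -0.528, 0.231] pointing down, gripper open.
Joint ranges: [-178.18, 178.18], [-50.72, 133.34], [12.68, 142.11], [-81.47, 261.47], [9.98, 163.14], [-165.26, 165.26]. Speed limits (degrees/s): [136.94, 136.94, 180, 180, 180, 180].

### API

Orientations are given as a 3x3 rotation matrix whose columns are the frame's x, y, z axes.
In Python, from rig import telemetry, get_image, env gives the robot as it stands. The module is installed in compiled form; this text tells all that it offers.
- The arm moves only by the tool apply_moves, never from a script. Its argument "series" is a list of rows, each a list of 7 numbers: the shift along the tool's x, y, z in mm, then the turn, a rotation vector about the tool's x, y, z in degrees, then the opening, from 0 (shut) to 1 (fully open). A call has 1 to 12 rows; each row shifts and turns the commanded pose from where the row before left it, along the tool's axes as they then stand; what a row does not reach is not made up. A row lasts 1/8 s, in which the tool goes at most 62.5 mm and 10.7 degrees, less where a joint would pass 70% of its speed; a pose out of reach is approached as far as the arm can. A call with a gripper value outside its range is refused whole. The fingers move at their own pace and stop on an object; "grip_force" is the grip in N (left out, the last holds). Time passes only in rows, so rows that do not move let the fingers close. It gives the time, the measured TCP pose, the force, the opening and the grip force at its end, in the units of the state.
- telemetry.observe(): the state, without advancing time (a new reading comes with each control period).
- get_image(name): name is "scene" or "top" or "wrist"; returns a dict with "frame" (480x640x3 uint8, red, green, blue), "z_map" (480x640 float32, m along the optical axis (not along the pixel's ray), 0 where there is no reading), "vertical_fov" (degrees; the focal length in pixels is half the picture's height over the tangent of half this angle, whatever the lens; pixels are square), "cx", "cy" (the principal point, pixels), "eye" and "attitude" of the camera in the world; the wrist camera has in their place "mount" (4x4, takes a point from camera to tool coordinates, whose origin is the TCP and whose axes are the flange's). Camera axes: x right, y up, looking along -z (the intrinsics and any distortion apply to the point x, -y, -z); pixel columns grow to the right and rows downward; lengths in m; the calibration is good to about 2 mm. The wrist camera is an equidistant fisheye: a pixel r from the principal point sees the ray r / f radians off the axis. A picture is of the moment at which its call begins: read the wrist's pose just before it.
- env.close_job(): hands the job in; it is judged then, once.
The state is a dict: "time_s": time; "q": joint angles; "qvel": joint speeds; "joint_efforts": joint torques, N m; "position": TCP position; "tool_rot": TCP orientation; "ft_force": force on the tool from outside, world axes, zero at the start; "wrist_torque": the same for the moment, N m; "grip_width": finger opening in m; "gripper_force": force on a finger pad.
Only numpy, scipy, OpenCV 4.12 (cv2) and the standard library are available. Lean on these libraries where they do the work, as an engineer would, in place of code of your own. Each camera call takes 0.05 s, during which the arm holds its last target. There are 200 camera calls.

## Working session

There is one attempt and no reset: what is moved stays moved. The work goes in short steps, Python scripts to look and compute and a tool call to move; the robot and the scene stay as the last step left them, time stands still between calls to the robot, and variables do not carry over. Pictures are saved under pics/ and viewed, at most 10 in all, crops included, and the job is handed in when it is done.

Besides the shell and the picture viewer there is one more tool, called after "Emit:" as name([rows], argument=value, ...), one row to a line, values as JSON. apply_moves: Moves the arm, as the interface text tells. Its arguments: {"type":"object","properties":{"series":{"type":"array"},"grip_force":{"type":"number"}},"required":["series"]}

```bash
mkdir -p pics; cat > h.py <<'E'
import numpy as np, cv2
from rig import telemetry, get_image, env
def save(n,im): cv2.imwrite('pics/'+n+'.png',cv2.cvtColor(im,cv2.COLOR_RGB2BGR))
def cam(im): 
    f=240/np.tan(np.radians(im['vertical_fov'])/2); return f,im['cx'],im['cy'],np.array(im['eye']),np.array(im['attitude'])
def cloud(im):
    f,cx,cy,e,R=cam(im); z=im['z_map']; v,u=np.mgrid[:480,:640]
    P=np.stack([(u-cx)/f*z,-(v-cy)/f*z,-z],-1); W=P@R.T+e; W[z==0]=np.nan; return W
def onplane(im,u,v,h):
    f,cx,cy,e,R=cam(im); d=R@np.array([(u-cx)/f,-(v-cy)/f,-1]); return e+d*(h-e[2])/d[2]
E
python3 - <<'E'
from h import *
s=telemetry.observe(); print({k:np.round(s[k],3).tolist() for k in s}, env.pinch_z)
for n in('scene','top'):
    im=get_image(n); save(n,im['frame']); np.save(n+'.npy',im,allow_pickle=True); print(n,im.keys(),[np.round(im[k],3).tolist() for k in('vertical_fov','cx','cy','eye','attitude')])
E
```

```text
{'time_s': 0.0, 'q': [-86.19, 21.84, 74.387, -0.0, 83.859, -12.335], 'qvel': [-0.013, 0.044, 0.055, 0.027, 0.02, 0.074], 'joint_efforts': [0.001, -44.847, -23.127, -0.0, 0.005, 0.0], 'position': [0.153, -0.528, 0.231], 'tool_rot': [[0.961, 0.278, -0.0], [0.278, -0.961, 0.001], [0.0, -0.001, -1.0]], 'ft_force': [0.346, -0.373, 0.042], 'wrist_torque': [-0.035, 0.022, -0.026], 'gripper_force': 0.0, 'grip_width': 0.085} 0.0187
scene dict_keys(['frame', 'z_map', 'vertical_fov', 'cx', 'cy', 'eye', 'attitude']) [53.798, 323.534, 242.077, [0.802, 0.594, 0.916], [[-0.905, -0.333, 0.265], [0.426, -0.733, 0.53], [0.018, 0.592, 0.805]]]
top dict_keys(['frame', 'z_map', 'vertical_fov', 'cx', 'cy', 'eye', 'attitude']) [52.335, 321.796, 241.669, [0.369, 0.061, 1.388], [[0.007, 0.991, -0.134], [-1.0, 0.006, -0.011], [-0.01, 0.134, 0.991]]]
```

View pics/top.png

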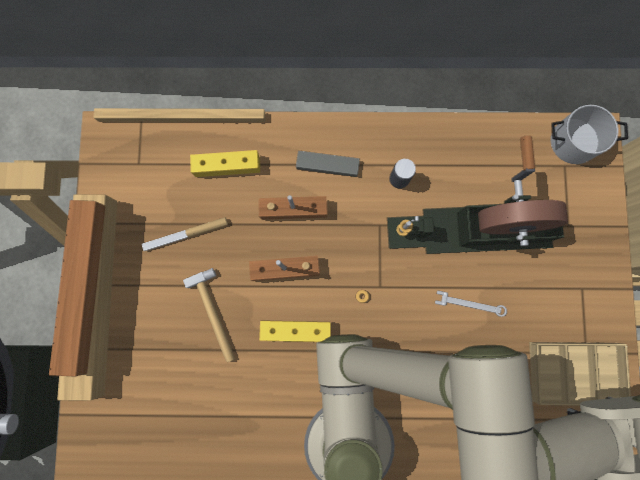

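View pics/scene.png

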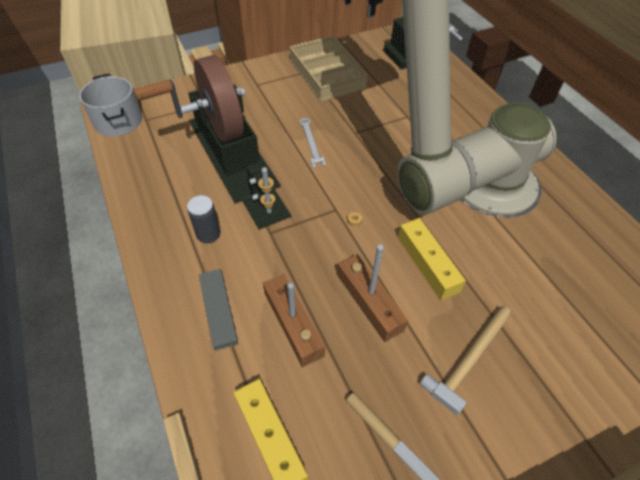

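The pictures show:

- **Bracket:** at top (405,228), scene (266,185–200).
- **Short row:** brown, at top (293,207), scene (291,320). Its rod is in the middle hole, the plug is at top (271,206), and the free hole is near (313,209).
- **Long row:** brown, at top (285,268), scene (370,295). Its rod is at (280,265) and its plug at (306,266).

Things that could be mistaken for the targets:

- The yellow blocks at top (225,163) and (296,331). These are not meant.
- The spare rod at top (291,203), which is not the bracket rod at (405,228).
- The free hole of the long row at top (262,269).
- The brass collar at top (363,296), which could pass for a bushing.

Next I measure these points.

```bash
python3 - <<'E'
from h import *
ims={n:np.load(n+'.npy',allow_pickle=True).item() for n in('top','scene')}
for n,im in ims.items():
    W=cloud(im); hsv=cv2.cvtColor(im['frame'],cv2.COLOR_RGB2HSV)
    print(n,'table z',np.nanmedian(W[...,2]))
    for nm,c in (('A',(293,207)),('B',(285,268))):
        a=onplane(ims['top'],*c,.05)
        near=(np.hypot(W[...,0]-a[0],W[...,1]-a[1])<.12)
        m=near&(abs(W[...,2]-.05)<.006)
        P=W[m]; (cx,cy),(w,h),an=cv2.minAreaRect((P[:,:2]*1000).astype(np.float32)); print(nm,'block',m.sum(),cx,cy,w,h,an,np.median(P[:,2]))
        box=(abs(W[...,0]-cx/1e3)<.03)&(abs(W[...,1]-cy/1e3)<.1)
        for lo,hi in((.059,.075),(.08,.16),(.16,.23)):
            k=box&(W[...,2]>lo)&(W[...,2]<hi)
            if k.sum()>2: print(lo,k.sum(),np.round(W[k].mean(0),4),W[k][:,2].max())
    a=onplane(ims['top'],405,228,.112)
    near=np.hypot(W[...,0]-a[0],W[...,1]-a[1])<.05
    brass=near&(hsv[...,1]>110)&(hsv[...,2]>90)
    for lo,hi in((.05,.06),(.1,.117),(.12,.17)):
        k=(brass if lo<.12 else near)&(W[...,2]>lo)&(W[...,2]<hi)
        if k.sum(): print('bush',lo,k.sum(),np.round(W[k].mean(0),4),W[k].min(0),W[k].max(0))
    # crops
    c=(345,230) if n=='top' else (290,255)
    h_=(110,75) if n=='top' else (115,115)
    cr=im['frame'][c[1]-h_[1]:c[1]+h_[1],c[0]-h_[0]:c[0]+h_[0]]
    save('crop_'+n,cv2.resize(cr,None,fx=600/(2*h_[0])*1.2 if n=='top' else 2.55,fy=600/(2*h_[0])*1.2 if n=='top' else 2.55,interpolation=cv2.INTER_CUBIC))
E
```

```text
top table z -0.0014944874672498942
A block 1099 650.9900512695312 160.05862426757812 53.68370056152344 189.3778839111328 2.2169265747070312 0.04924411021571928
0.059 44 [0.6485 0.2137 0.0638] 0.07312402067930712
0.08 39 [0.6483 0.159  0.1282] 0.15946109087248006
0.16 9 [0.6508 0.1607 0.1613] 0.1622453691611183
B block 1151 478.7948303222656 181.44325256347656 52.3934211730957 189.8815460205078 5.258965969085693 0.04901097567015311
0.059 43 [0.4835 0.1246 0.0638] 0.069703138309541
0.08 20 [0.4761 0.1785 0.1206] 0.15456764799143485
0.16 29 [0.4777 0.1797 0.2008] 0.21558848157341992
bush 0.05 48 [ 0.5808 -0.1408  0.0546] [ 0.56942411 -0.15873001  0.05073786] [ 0.59977322 -0.13041191  0.05908251]
bush 0.1 78 [ 0.5849 -0.1448  0.1098] [ 0.57135754 -0.16434539  0.10208368] [ 0.6018618  -0.13047456  0.11563113]
bush 0.12 32 [ 0.5851 -0.1441  0.1461] [ 0.58043399 -0.15072866  0.12036918] [ 0.59123563 -0.13972547  0.15872626]
scene table z -0.0010811103713835868
A block 1887 651.607177734375 160.03421020507812 53.18574142456055 193.48257446289062 2.1675562858581543 0.0493686059380668
0.059 105 [0.6506 0.2089 0.0646] 0.07496831174751406
0.08 144 [0.6529 0.1641 0.1251] 0.15990578751979645
0.16 8 [0.651  0.1611 0.1605] 0.1617315675000075
B block 1814 479.3139343261719 181.308837890625 53.892234802246094 192.1122589111328 5.141455173492432 0.04940759234617098
0.059 88 [0.4843 0.1399 0.0643] 0.07405023975560321
0.08 128 [0.4818 0.1848 0.121 ] 0.15961663818324556
0.16 118 [0.4814 0.1842 0.1895] 0.2121867794806157
bush 0.05 69 [ 0.5881 -0.1441  0.0549] [ 0.56969499 -0.19303037  0.05008974] [ 0.60357766 -0.12823378  0.05851892]
bush 0.1 94 [ 0.5891 -0.1441  0.1093] [ 0.57152678 -0.17331864  0.10002581] [ 0.60284018 -0.12759317  0.11411816]
bush 0.12 70 [ 0.5881 -0.142   0.1417] [ 0.58174283 -0.15050505  0.12150218] [ 0.59350499 -0.13840855  0.15811489]
```

View pics/crop_top.png

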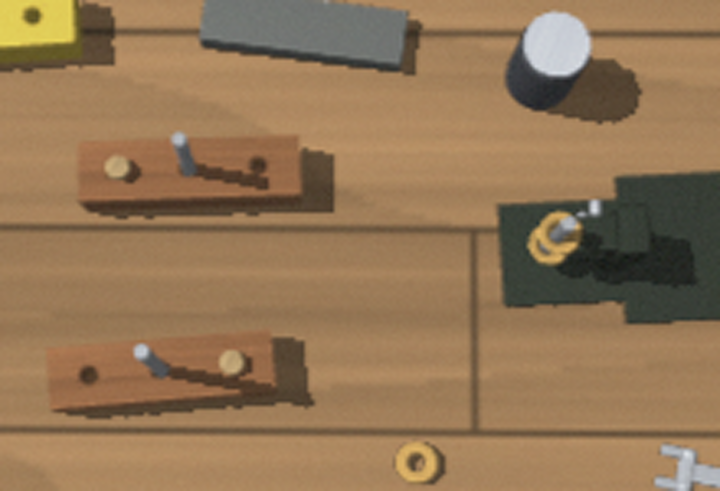

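The crop confirms the choice: the row at (190,170) holds the short spare rod, with its free hole at (258,163). The long rod is at (150,358) in the other brown row. The rod in the bracket is at (565,228). I start by turning the tool, lifting and moving over.

Emit:
apply_moves([
  [0, 0, -10, 0, 0, -10.55, 1],
  [0, 0, -10, 0, 0, -10.55, 1],
  [0, 0, -10, 0, 0, -10.55, 1],
  [0, 0, -10, 0, 0, -10.55, 1],
  [0, 0, -10, 0, 0, -10.55, 1],
  [0, 0, -10, 0, 0, -10.55, 1],
  [0, 0, -10, 0, 0, -10.55, 1],
  [36, 28, 0, 0, 0, 0, 1],
  [36, 28, 0, 0, 0, 0, 1],
  [36, 28, 0, 0, 0, 0, 1],
  [36, 28, 0, 0, 0, 0, 1],
  [36, 28, 0, 0, 0, 0, 1],
])

```text
time_s: 1.6
position: [0.2936, -0.3469, 0.3011]
tool_rot: [[0.0, 1.0, -0.0], [1.0, -0.0, 0.001], [0.001, -0.0, -1.0]]
ft_force: [-0.0, -0.8, 0.1]
grip_width: 0.0851
gripper_force: 0.0
```

```bash
python3 - <<'E'
from h import *
s=telemetry.observe(); print({k:np.round(s[k],4).tolist() for k in('time_s','q','position','tool_rot')})
E
```

```text
{'time_s': 1.6, 'q': [-64.7432, 9.4199, 80.3159, 0.0049, 90.2969, -64.7295], 'position': [0.2936, -0.3469, 0.3011], 'tool_rot': [[0.0002, 1.0, -0.0002], [1.0, -0.0002, 0.0006], [0.0006, -0.0002, -1.0]]}
```

Emit:
apply_moves([
  [25, 32, 0, 0, 0, 0, 1],
  [25, 32, 0, 0, 0, 0, 1],
  [25, 32, 0, 0, 0, 0, 1],
  [25, 32, 0, 0, 0, 0, 1],
  [25, 32, 0, 0, 0, 0, 1],
  [25, 32, 0, 0, 0, 0, 1],
  [25, 32, 0, 0, 0, 0, 1],
  [25, 32, 0, 0, 0, 0, 1],
  [0, 0, 0, 0, 0, 0, 1],
])

```text
time_s: 2.72
position: [0.5502, -0.1467, 0.3004]
tool_rot: [[-0.003, 1.0, -0.001], [1.0, 0.003, 0.001], [0.001, -0.001, -1.0]]
ft_force: [1.0, -1.0, 0.6]
grip_width: 0.0854
gripper_force: 0.0
```

```bash
cat >> h.py <<'E'
def wrist():
    s=telemetry.observe(); im=get_image('wrist'); R=np.array(s['tool_rot']); p=np.array(s['position'])
    M=np.array(im['mount']); T=np.eye(4); T[:3,:3]=R; T[:3,3]=p; return s,im,T@M
def wray(im,T,u,v):
    f=240/np.tan(np.radians(im['vertical_fov'])/2); a=np.asarray(u,float)-im['cx']; b=np.asarray(v,float)-im['cy']; r=np.hypot(a,b)+1e-9; t=r/f
    d=np.stack([np.sin(t)*a/r,-np.sin(t)*b/r,-np.cos(t)],-1); return T[:3,3],d,t
def wcloud(im,T):
    v,u=np.mgrid[:480,:640]; e,d,t=wray(im,T,u,v); z=im['z_map']; P=d/np.cos(t)[...,None]*z[...,None]; W=P@T[:3,:3].T+e; W[z==0]=np.nan; return W
def wplane(im,T,u,v,h):
    e,d,t=wray(im,T,u,v); d=d@T[:3,:3].T; return e+d*((h-e[2])/d[...,2:3])
def wproj(im,T,p):
    c=np.linalg.inv(T)@np.append(p,1); f=240/np.tan(np.radians(im['vertical_fov'])/2); r=np.hypot(c[0],c[1]); t=np.arctan2(r,-c[2]); return im['cx']+f*t*c[0]/r, im['cy']-f*t*c[1]/r
E
python3 - <<'E'
from h import *
s,im,T=wrist(); print(np.round(s['position'],4),np.round(np.array(im['mount']),3).tolist(),im['vertical_fov'])
save('w1',im['frame']); W=wcloud(im,T); near=np.hypot(W[...,0]-.587,W[...,1]+.1455)<.03
for lo,hi in((.105,.116),(.118,.135),(.135,.15),(.15,.17)):
    k=near&(W[...,2]>lo)&(W[...,2]<hi)
    if k.sum():print(lo,k.sum(),np.round(W[k].mean(0),4),np.round(W[k].min(0),4),np.round(W[k].max(0),4))
print(wproj(im,T,[.587,-.1455,.156]),wproj(im,T,[.587,-.1455,.112]))
E
```

```text
[ 0.5502 -0.1467  0.3004] [[-0.0, 0.947, 0.321, 0.084], [1.0, 0.0, -0.0, 0.001], [-0.0, 0.321, -0.947, -0.143], [0.0, 0.0, 0.0, 1.0]] 65.70646984690485
0.105 823 [ 0.5862 -0.1452  0.1109] [ 0.5702 -0.1754  0.105 ] [ 0.6046 -0.1271  0.1158]
0.118 69 [ 0.5856 -0.1402  0.1266] [ 0.5811 -0.1447  0.118 ] [ 0.5919 -0.1381  0.1349]
0.135 59 [ 0.5851 -0.1403  0.1428] [ 0.5809 -0.1452  0.135 ] [ 0.5918 -0.1387  0.1498]
0.15 182 [ 0.5865 -0.1436  0.1557] [ 0.5808 -0.1502  0.1504] [ 0.5923 -0.1386  0.1583]
(np.float64(360.522985805401), np.float64(221.59660002444502)) (np.float64(355.1457150645172), np.float64(208.41008733724286))
```

View pics/w1.png

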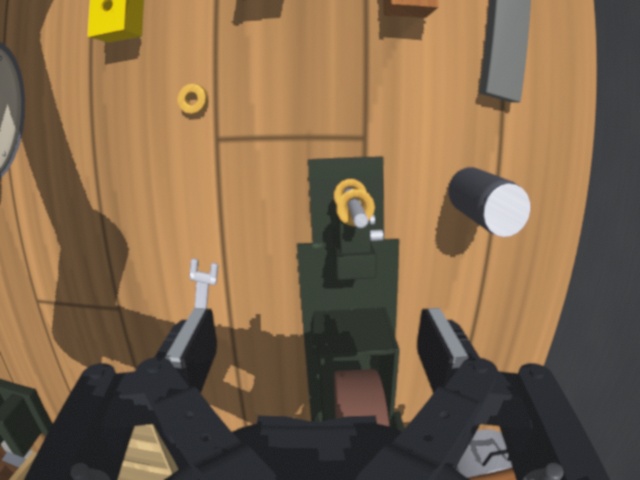

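The wrist view shows the rod top at (360,220), on the bushing rings at (353,205). The measured height of 0.156 agrees with the description. The rod is at about (0.5866, −0.1443).

Emit:
apply_moves([
  [1, 18, 0, 0, 0, 0, 1],
  [1.4, 18.2, 0, 0, 0, 0, 1],
  [0, 0, 40, 0, 0, 0, 1],
  [0, 0, 40, 0, 0, 0, 1],
  [0, 0, 40, 0, 0, 0, 0.6],
  [0, 0, 40, 0, 0, 0, 0.6],
  [0, 0, 18, 0, 0, 0, 0.6],
  [0, 0, 0, 0, 0, 0, 0.5],
  [0, 0, 0, 0, 0, 0, 0.3],
], grip_force=40)

```text
time_s: 3.9
position: [0.5853, -0.1466, 0.1245]
tool_rot: [[0.001, 1.0, 0.001], [1.0, -0.001, -0.001], [-0.001, 0.001, -1.0]]
ft_force: [0.4, 0.0, -0.5]
grip_width: 0.0266
gripper_force: 0.0
```

```bash
python3 - <<'E'
from h import *
s,im,T=wrist(); print(np.round(s['position'],4),s['grip_width'],np.round(s['ft_force'],2))
W=cloud(get_image('scene')); k=(np.hypot(W[...,0]-.587,W[...,1]+.1455)<.03)
W=wcloud(im,T); near=np.hypot(W[...,0]-.587,W[...,1]+.1455)<.014
for lo,hi in((.118,.135),(.135,.15),(.15,.17)):
    k=near&(W[...,2]>lo)&(W[...,2]<hi)
    if k.sum():print(lo,k.sum(),np.round(W[k].mean(0),4),np.round(W[k].min(0),4),np.round(W[k].max(0),4))
E
```

```text
[ 0.5853 -0.1466  0.1245] 0.026601866158206523 [ 0.35  0.03 -0.52]
0.118 561 [ 0.5873 -0.1406  0.1272] [ 0.5731 -0.151   0.118 ] [ 0.5998 -0.1379  0.1349]
0.135 718 [ 0.5875 -0.141   0.1425] [ 0.5731 -0.1514  0.135 ] [ 0.5998 -0.1378  0.15  ]
0.15 1130 [ 0.588  -0.1431  0.1558] [ 0.5732 -0.1512  0.15  ] [ 0.601  -0.1377  0.1638]
```

Emit:
apply_moves([
  [2.5, 1.5, 1, 0, 0, 0, 0.3],
  [0, 0, 0, 0, 0, 0, 0.2],
  [0, 0, 0, 0, 0, 0, 0],
  [0, 0, 0, 0, 0, 0, 0],
  [0, 0, 0, 0, 0, 0, 0],
  [0, 0, 0, 0, 0, 0, 0],
], grip_force=60)

```text
time_s: 4.75
position: [0.5867, -0.1435, 0.1225]
tool_rot: [[0.0, 1.0, 0.0], [1.0, -0.0, -0.0], [-0.0, 0.0, -1.0]]
ft_force: [-1.3, -0.3, 5.0]
grip_width: 0.0103
gripper_force: 58.7
```

Emit:
apply_moves([
  [0, 0, -3, 0, 0, 0, 0],
  [0, 0, -8, 0, 0, 0, 0],
  [0, 0, -15, 0, 0, 0, 0],
  [0, 0, -20, 0, 0, 0, 0],
  [0, 0, -20, 0, 0, 0, 0],
  [0, 0, -20, 0, 0, 0, 0],
  [0, 0, -20, 0, 0, 0, 0],
  [0, 0, -20, 0, 0, 0, 0],
  [0, 0, -14, 0, 0, 0, 0],
  [0, 0, 0, 0, 0, 0, 0],
])

```text
time_s: 6.0
position: [0.5869, -0.1435, 0.2635]
tool_rot: [[0.0, 1.0, 0.002], [1.0, -0.0, -0.001], [-0.001, 0.002, -1.0]]
ft_force: [-0.5, -0.7, -0.8]
grip_width: 0.0104
gripper_force: 58.5
```

```bash
cat >> h.py <<'E'
def rodfit(name,zmin,zmax,c,rad=.03):
    "rod axis below the gripper from a fixed camera's depth: surface points shifted by the radius away from the camera"
    im=get_image(name); W=cloud(im); k=(np.hypot(W[...,0]-c[0],W[...,1]-c[1])<rad)&(W[...,2]>zmin)&(W[...,2]<zmax)
    return im,W[k]
E
python3 - <<'E'
from h import *
s=telemetry.observe(); p=np.array(s['position']); print(np.round(p,4),np.round(s['ft_force'],2),s['grip_width'])
for n in('scene','top'):
    im,P=rodfit(n,p[2]-.13,p[2]-.015,p)
    print(n,len(P)); 
    if len(P)>5:
        print(P.min(0),P.max(0)); e=np.array(im['eye'])
        for lo in np.arange(p[2]-.13,p[2]-.02,.02):
            Q=P[(P[:,2]>lo)&(P[:,2]<lo+.02)]
            if len(Q)>3:
                d=Q.mean(0)-e; d[2]=0; d/=np.hypot(*d[:2]); print(np.round(lo+.01,3),len(Q),np.round(Q.mean(0)+d*.0047,4))
s,im,T=wrist(); W=wcloud(im,T)
k=(np.hypot(W[...,0]-p[0],W[...,1]-p[1])<.03)&(W[...,2]>p[2]-.13)&(W[...,2]<p[2]-.015); P=W[k]; print('wrist',len(P)); e=T[:3,3]
for lo in np.arange(p[2]-.13,p[2]-.02,.02):
    Q=P[(P[:,2]>lo)&(P[:,2]<lo+.02)]
    if len(Q)>3:
        d=Q.mean(0)-e; d[2]=0; d/=np.hypot(*d[:2]); print(np.round(lo+.01,3),len(Q),np.round(Q.mean(0)+d*.0047,4))
save('w2',im['frame'])
E
```

```text
[ 0.5869 -0.1435  0.2635] [-0.53 -0.73 -0.85] 0.010443976161447401
scene 183
[ 0.58247401 -0.14699262  0.14470034] [ 0.59480101 -0.13589347  0.24829716]
0.143 7 [ 0.588  -0.1474  0.1505]
0.163 33 [ 0.5884 -0.1462  0.1631]
0.183 37 [ 0.5882 -0.146   0.1835]
0.203 36 [ 0.5881 -0.1461  0.2035]
0.223 41 [ 0.588  -0.146   0.2236]
0.243 29 [ 0.5886 -0.146   0.241 ]
top 19
[ 0.58078235 -0.14662879  0.17370506] [ 0.58737894 -0.13929217  0.21859771]
0.183 7 [ 0.5878 -0.1453  0.1827]
0.203 9 [ 0.587  -0.1451  0.203 ]
wrist 1247
0.143 23 [ 0.5872 -0.1446  0.1519]
0.163 154 [ 0.5875 -0.1446  0.1644]
0.183 195 [ 0.5874 -0.1447  0.1842]
0.203 249 [ 0.5876 -0.1447  0.2042]
0.223 312 [ 0.5876 -0.1447  0.2239]
0.243 314 [ 0.5877 -0.1446  0.241 ]
```

View pics/w2.png

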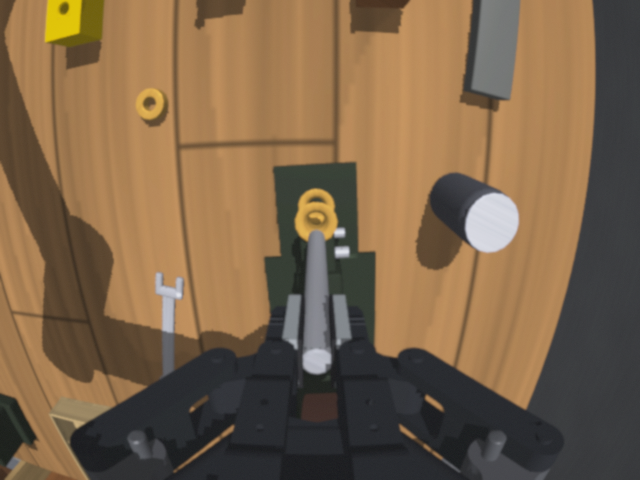

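The short rod hangs upright in the grip, and both bushings at (316,210) are free.

Emit:
apply_moves([
  [30, 8, 0, 0, 0, 0, 0],
  [38, 10, 0, 0, 0, 0, 0],
  [38, 10, 0, 0, 0, 0, 0],
  [38, 10, 0, 0, 0, 0, 0],
  [38, 10, 0, 0, 0, 0, 0],
  [38, 10, 0, 0, 0, 0, 0],
  [24, 8, 0, 0, 0, 0, 0],
  [0, 0, 0, 0, 0, 0, 0],
  [0, 0, 0, 0, 0, 0, 0],
])

```text
time_s: 7.28
position: [0.6525, 0.0999, 0.2618]
tool_rot: [[0.0, 1.0, -0.001], [1.0, -0.0, -0.0], [-0.0, -0.001, -1.0]]
ft_force: [0.1, -0.4, -1.5]
grip_width: 0.0101
gripper_force: 58.5
```

```bash
cat >> h.py <<'E'
def rodaxis(W,e,p,z0,z1):
    k=(np.hypot(W[...,0]-p[0],W[...,1]-p[1])<.02)&(W[...,2]>z0)&(W[...,2]<z1); P=W[k]
    d=P-e; d[:,2]=0; d/=np.linalg.norm(d,axis=1)[:,None]; Q=P+d*.0047
    a=np.polyfit(Q[:,2],Q[:,0],1); b=np.polyfit(Q[:,2],Q[:,1],1); return len(P),P[:,2].min(),(lambda z:np.array([np.polyval(a,z),np.polyval(b,z)])),a[0],b[0]
E
python3 - <<'E'
from h import *
s,im,T=wrist(); p=np.array(s['position']); print(np.round(p,4))
W=wcloud(im,T); n,zm,ax,a,b=rodaxis(W,T[:3,3],p,p[2]-.125,p[2]-.015); print('rod',n,zm,ax(p[2]-.11),'slopes',a,b)
g=(.6536,.100); k=(np.hypot(W[...,0]-.6513,W[...,1]-.160)<.11)&(abs(W[...,2]-.05)<.004)
P=W[k]; print('block',cv2.minAreaRect((P[:,:2]*1000).astype(np.float32)),np.median(P[:,2]))
# hole: dark pixels near guess
u,v=wproj(im,T,[*g,.05]); print('px',u,v); f=im['frame']; u,v=int(u),int(v)
hsv=cv2.cvtColor(f,cv2.COLOR_RGB2HSV)
m=((W[...,2]<.044)&(np.hypot(W[...,0]-g[0],W[...,1]-g[1])<.02)).astype(np.uint8)
n,l,st,c=cv2.connectedComponentsWithStats(m)
for i in range(1,n):
    if st[i,4]>15: print(st[i],wplane(im,T,*c[i],.05))
c=f[v-100:v+100,u-130:u+130]; save('w3',cv2.resize(c,None,fx=3,fy=3,interpolation=cv2.INTER_CUBIC)); print(u-130,v-100)
E
```

```text
[0.6525 0.0999 0.2618]
rod 1211 0.14956721012676438 [0.65354103 0.09847807] slopes 0.001914000780636777 0.0017811787932085683
block ((652.008544921875, 161.23245239257812), (52.62017822265625, 190.02633666992188), 2.3589797019958496) 0.05036867422833463
px 316.4455675455585 203.2947067204538
[310 195  15  14 148] [0.6540777  0.10223373 0.05      ]
186 103
```

View pics/w3.png

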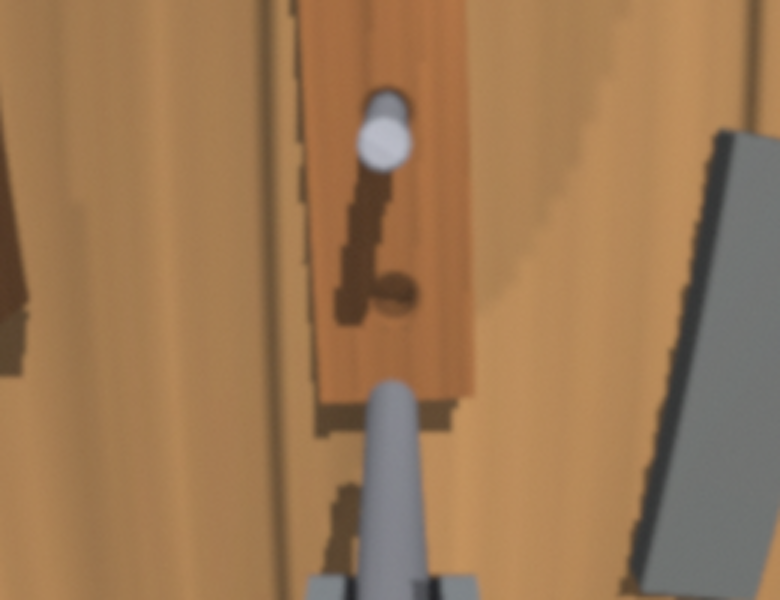

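The hole at crop (395,293) is free, and the spare rod stands at (385,140). I shift the rod by about +3 mm in y and +0.9 mm in x, then go down to just above the mouth.

Emit:
apply_moves([
  [3, 0.9, 10, 0, 0, 0, 0],
  [0, 0, 20, 0, 0, 0, 0],
  [0, 0, 20, 0, 0, 0, 0],
  [0, 0, 20, 0, 0, 0, 0],
  [0, 0, 10, 0, 0, 0, 0],
  [0, 0, 0, 0, 0, 0, 0],
])

```text
time_s: 8.07
position: [0.6534, 0.1033, 0.1817]
tool_rot: [[0.0, 1.0, -0.001], [1.0, -0.0, 0.0], [0.0, -0.001, -1.0]]
ft_force: [-0.9, -0.2, -0.4]
grip_width: 0.0102
gripper_force: 58.5
```

```bash
python3 - <<'E'
from h import *
s,im,T=wrist(); p=np.array(s['position']); print(np.round(p,4),s['ft_force'])
W=wcloud(im,T); n,zm,ax,a,b=rodaxis(W,T[:3,3],p,p[2]-.11,p[2]-.015); print('rod',n,zm,ax(.06),'slopes',a,b)
k=(np.hypot(W[...,0]-.6513,W[...,1]-.160)<.11)&(abs(W[...,2]-.05)<.004)
P=W[k]; print('block',cv2.minAreaRect((P[:,:2]*1000).astype(np.float32)),np.median(P[:,2]))
u,v=wproj(im,T,[.6545,.1013,.05]); f=im['frame']; u,v=int(u),int(v); print(u,v)
c=f[v-60:v+60,u-80:u+80]; save('w4',cv2.resize(c,None,fx=4,fy=4,interpolation=cv2.INTER_CUBIC))
E
```

```text
[0.6534 0.1033 0.1817] [-0.88401125 -0.19661232 -0.40846208]
rod 1193 0.07182100824899379 [0.65439511 0.10192423] slopes 0.0020949197109165828 0.001307209391195369
block ((651.8359985351562, 161.56204223632812), (52.59395980834961, 190.3734893798828), 2.2678303718566895) 0.05037019068521548
316 229
```

View pics/w4.png

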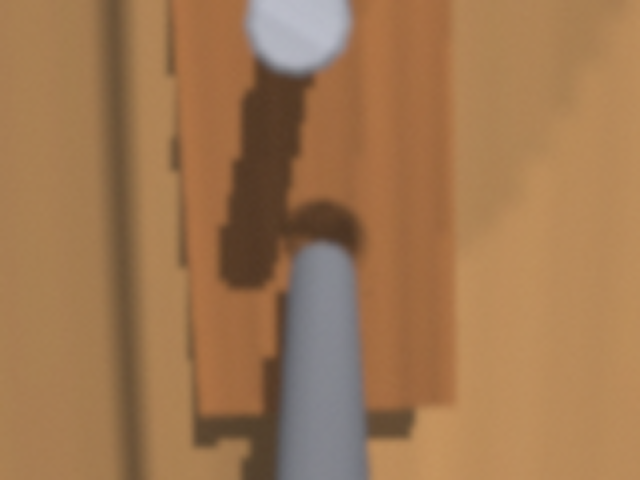

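The rod foot at crop (323,250) is directly above the free hole at (325,225). The measured axes agree within 0.5 mm, so I insert it.

Emit:
apply_moves([
  [0, 0, 10, 0, 0, 0, 0],
  [0, 0, 8, 0, 0, 0, 0],
  [0, 0, 8, 0, 0, 0, 0],
  [0, 0, 8, 0, 0, 0, 0],
  [0, 0, 8, 0, 0, 0, 0],
  [0, 0, 8, 0, 0, 0, 0],
  [0, 0, 3, 0, 0, 0, 0],
  [0, 0, 0, 0, 0, 0, 0],
])

```text
time_s: 9.12
position: [0.6536, 0.1036, 0.1292]
tool_rot: [[0.0, 1.0, -0.0], [1.0, -0.0, 0.0], [0.0, -0.0, -1.0]]
ft_force: [-0.6, -0.5, -0.6]
grip_width: 0.0106
gripper_force: 58.5
```

Emit:
apply_moves([
  [0, 0, 1.5, 0, 0, 0, 0],
  [0, 0, 1.5, 0, 0, 0, 0],
  [0, 0, 0, 0, 0, 0, 0],
])

```text
time_s: 9.5
position: [0.6538, 0.1036, 0.1267]
tool_rot: [[0.0, 1.0, 0.001], [1.0, -0.0, -0.0], [-0.0, 0.001, -1.0]]
ft_force: [-0.2, -0.1, 1.2]
grip_width: 0.0102
gripper_force: 58.7
```

Emit:
apply_moves([
  [0, 0, 0.5, 0, 0, 0, 0],
  [0, 0, 0, 0, 0, 0, 0.3],
  [0, 0, 0, 0, 0, 0, 0.5],
  [0, 0, 0, 0, 0, 0, 0.6],
  [0, 0, -10, 0, 0, 0, 0.6],
  [0, 0, -30, 0, 0, 0, 0.6],
  [0, 0, -30, 0, 0, 0, 0.6],
  [0, 0, -30, 0, 0, 0, 0.6],
  [0, 0, -30, 0, 0, 0, 0.6],
  [0, 0, 0, 0, 0, 0, 0.6],
])

```text
time_s: 10.75
position: [0.6542, 0.1036, 0.259]
tool_rot: [[0.0, 1.0, 0.006], [1.0, -0.0, -0.0], [-0.0, 0.006, -1.0]]
ft_force: [-0.0, -0.6, -0.4]
grip_width: 0.0509
gripper_force: 0.0
```

```bash
python3 - <<'E'
from h import *
s,im,T=wrist(); p=np.array(s['position']); print(np.round(p,4))
for n,W in(('w',wcloud(im,T)),('scene',cloud(get_image('scene')))):
    for c in((.6542,.1017),(.6518,.161)):
        k=(np.hypot(W[...,0]-c[0],W[...,1]-c[1])<.015)&(W[...,2]>.06)&(W[...,2]<.19); P=W[k]
        if len(P): q=P[P[:,2]>np.percentile(P[:,2],90)-.003]; print(n,c,len(P),np.round(q.mean(0),4),np.round(np.percentile(P[:,2],[95,99]),4))
E
```

```text
[0.6542 0.1036 0.259 ]
w (0.6542, 0.1017) 671 [0.6547 0.103  0.1603] [0.161  0.1615]
w (0.6518, 0.161) 364 [0.6519 0.1615 0.1602] [0.1612 0.1618]
scene (0.6542, 0.1017) 182 [0.6544 0.1021 0.1585] [0.1592 0.1603]
scene (0.6518, 0.161) 177 [0.6519 0.1611 0.159 ] [0.1601 0.1613]
```

The placed rod's top is level with the spare rod's at 0.160, so it is fully seated. Next I go to the long rod.

Emit:
apply_moves([
  [8, -25, 0, 0, 0, 0, 0.8],
  [15, -35, 0, 0, 0, 0, 0.8],
  [15, -35, 0, 0, 0, 0, 0.8],
  [15, -35, 0, 0, 0, 0, 0.8],
  [15, -30, 0, 0, 0, 0, 0.8],
  [10, -15, 0, 0, 0, 0, 0.8],
  [0, 0, 0, 0, 0, 0, 0.8],
  [0, 0, 0, 0, 0, 0, 0.8],
])

```text
time_s: 11.85
position: [0.4795, 0.1812, 0.2555]
tool_rot: [[0.001, 1.0, -0.0], [1.0, -0.001, -0.0], [-0.0, -0.0, -1.0]]
ft_force: [-0.3, -0.2, 0.4]
grip_width: 0.0683
gripper_force: 0.0
```

```bash
python3 - <<'E'
from h import *
s,im,T=wrist(); p=np.array(s['position']); print(np.round(p,4),s['grip_width'])
W=wcloud(im,T); n,zm,ax,a,b=rodaxis(W,T[:3,3],(.479,.181),.06,.195); print('rod',n,zm,ax(.06),ax(.17),ax(.21),'slopes',a,b)
k=(np.hypot(W[...,0]-.479,W[...,1]-.181)<.02)&(W[...,2]>.2)&(W[...,2]<.23); P=W[k]; print(len(P),P.mean(0),P.min(0),P.max(0))
W=cloud(get_image('scene'));im=get_image('scene'); n,zm,ax,a,b=rodaxis(W,np.array(im['eye']),(.479,.181),.06,.195); print('rod',n,zm,ax(.06),ax(.17),ax(.21),'slopes',a,b)
E
```

```text
[0.4795 0.1812 0.2555] 0.06825464014809837
rod 943 0.06026456832770977 [0.47956258 0.18065566] [0.48135089 0.17755028] [0.48200118 0.17642106] slopes 0.01625734820943185 -0.028230660063416447
454 [0.48179128 0.17817612 0.20846263] [0.47584499 0.17035037 0.20005053] [0.4878054  0.18323971 0.21190366]
rod 232 0.06031004384401173 [0.47975514 0.17972093] [0.48088364 0.1763674 ] [0.48129401 0.17514793] slopes 0.010259093133125672 -0.030486662410948016
```

The long rod leans slightly: −0.029 in y and +0.015 in x per unit of height. I tilt the tool to match before going down.

Emit:
apply_moves([
  [0, 0, 0, 0.8, 1.65, 0, 0.8],
  [-6.7, 2.5, 0, 0, 0, 0, 0.8],
  [0, 0, 15, 0, 0, 0, 0.8],
  [0, 0, 20, 0, 0, 0, 0.7],
  [0, 0, 20, 0, 0, 0, 0.6],
  [0, 0, 20, 0, 0, 0, 0.5],
  [0, 0, 20, 0, 0, 0, 0.4],
  [0, 0, 9, 0, 0, 0, 0.35],
  [0, 0, 0, 0, 0, 0, 0.35],
])

```text
time_s: 13.12
position: [0.4797, 0.1776, 0.1515]
tool_rot: [[0.001, 1.0, -0.015], [1.0, -0.0, 0.029], [0.029, -0.015, -0.999]]
ft_force: [0.4, 0.8, 0.3]
grip_width: 0.0301
gripper_force: 0.0
```

```bash
python3 - <<'E'
from h import *
s,im,T=wrist(); p=np.array(s['position']); print(np.round(p,4),s['grip_width'],np.round(s['tool_rot'],4).tolist())
W=wcloud(im,T); n,zm,ax,a,b=rodaxis(W,T[:3,3],(.480,.179),.08,.145); print('rod',n,ax(.15),ax(.17),'slopes',a,b)
save('w5',im['frame'])
E
```

```text
[0.4797 0.1776 0.1515] 0.03006474524165923 [[0.0006, 0.9999, -0.0146], [0.9996, -0.0001, 0.0287], [0.0287, -0.0147, -0.9995]]
rod 1067 [0.48108362 0.17826622] [0.48138964 0.17769343] slopes 0.015301065176199044 -0.028639463761843762
```

View pics/w5.png

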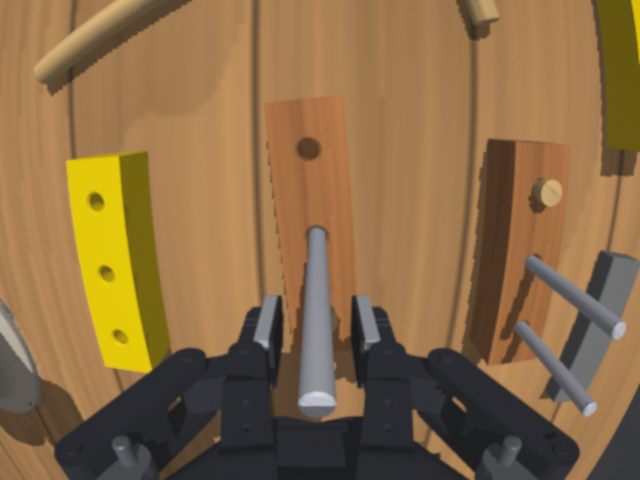

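The rod stands between the pads along its whole length, with its top at (317,400). The two short rods stand at right in the other row. I close the gripper.

Emit:
apply_moves([
  [0.5, 0.6, 0, 0, 0, 0, 0.3],
  [0, 0, 0, 0, 0, 0, 0.15],
  [0, 0, 0, 0, 0, 0, 0],
  [0, 0, 0, 0, 0, 0, 0],
  [0, 0, 0, 0, 0, 0, 0],
], grip_force=80)

```text
time_s: 13.8
position: [0.4804, 0.1784, 0.1522]
tool_rot: [[0.0, 1.0, -0.013], [1.0, 0.0, 0.029], [0.029, -0.013, -0.999]]
ft_force: [-1.2, 0.2, 6.5]
grip_width: 0.0101
gripper_force: 77.9
```

Emit:
apply_moves([
  [0, 0, -4, 0, 0, 0, 0],
  [0, 0, -10, 0, 0, 0, 0],
  [0, 0, -20, 0, 0, 0, 0],
  [0, 0, -22, 0, 0, 0, 0],
  [0, 0, -22, 0, 0, 0, 0],
  [0, 0, -22, 0, 0, 0, 0],
  [0, 0, -22, 0, 0, 0, 0],
  [0, 0, -13, -0.75, -1.65, 0, 0],
  [0, 0, 0, 0, 0, 0, 0],
  [0, 0, 0, 0, 0, 0, 0],
])

```text
time_s: 15.05
position: [0.4818, 0.1746, 0.2857]
tool_rot: [[-0.0, 1.0, -0.002], [1.0, 0.0, -0.0], [-0.0, -0.002, -1.0]]
ft_force: [0.7, 0.6, -2.9]
grip_width: 0.01
gripper_force: 78.0
```

```bash
cat > rod.py <<'E'
from h import *
s,im,T=wrist(); p=np.array(s['position']); print(np.round(p,4),s['grip_width'],np.round(s['tool_rot'],4).tolist())
W=wcloud(im,T); n,zm,ax,a,b=rodaxis(W,T[:3,3],p,p[2]-.135,p[2]-.015); print('rod',n,zm,ax(p[2]-.13)-p[:2],ax(p[2])-p[:2],'slopes',a,b)
for nm in('scene','top'):
    i2=get_image(nm);W=cloud(i2)
    try:
        n,zm,ax,a,b=rodaxis(W,np.array(i2['eye']),p,p[2]-.135,p[2]-.015); print(nm,n,zm,ax(p[2]-.13)-p[:2],'slopes',a,b)
    except Exception as ex: print(nm,ex)
E
python3 rod.py
```

```text
[0.4818 0.1746 0.2857] 0.010030770584449795 [[-0.0003, 1.0, -0.0025], [1.0, 0.0003, -0.0001], [-0.0001, -0.0025, -1.0]]
rod 1341 0.15099006055458647 [ 0.00099755 -0.00014782] [ 0.0013534  -0.00021015] slopes 0.0027372478547541333 -0.0004794310155565205
scene 251 0.15115787109235146 [ 0.00062878 -0.00129626] slopes 0.004313792106404495 -0.004804656178295032
top 2 0.16152584040655227 [-1.23178572e-05 -2.06022726e-03] slopes -0.09330161355309406 0.1240195982587565
```

Emit:
apply_moves([
  [-20, 7, 0, 0, 0, 0, 0],
  [-40, 13, 0, 0, 0, 0, 0],
  [-45, 14, 0, 0, 0, 0, 0],
  [-45, 15, 0, 0, 0, 0, 0],
  [-45, 15, 0, 0, 0, 0, 0],
  [-45, 15, 0, 0, 0, 0, 0],
  [-40, 13, 0, 0, 0, 0, 0],
  [-29, 9.5, 0, 0, 0, 0, 0],
  [-10, 3, 0, 0, 0, 0, 0],
  [0, 0, 0, 0, 0, 0, 0],
  [0, 0, 0, 0, 0, 0, 0],
])

```text
time_s: 16.58
position: [0.5864, -0.1434, 0.2866]
tool_rot: [[-0.001, 1.0, -0.001], [1.0, 0.001, 0.0], [0.0, -0.001, -1.0]]
ft_force: [0.9, -0.7, -1.5]
grip_width: 0.0099
gripper_force: 78.0
```

```bash
cat >> rod.py <<'E'
W=wcloud(im,T); hsv=cv2.cvtColor(im['frame'],cv2.COLOR_RGB2HSV)
for h in (.112,.056):
    k=(np.hypot(W[...,0]-.587,W[...,1]+.145)<.023)&(abs(W[...,2]-h)<.004)&(hsv[...,1]>110)&(hsv[...,2]>90); P=W[k]
    if len(P)>20:
        c,r=cv2.minEnclosingCircle((P[:,:2]*1000).astype(np.float32)); print('rim',h,len(P),c,r)
c=im['frame'][150:350,190:450]; save('w6',cv2.resize(c,None,fx=3,fy=3,interpolation=cv2.INTER_CUBIC))
E
python3 rod.py
```

```text
[ 0.5864 -0.1434  0.2866] 0.009919750630782292 [[-0.001, 1.0, -0.0009], [1.0, 0.001, 0.0003], [0.0003, -0.0009, -1.0]]
rod 1345 0.15217936982183633 [ 0.001239   -0.00010983] [ 0.00138784 -0.00017584] slopes 0.0011448756004566764 -0.0005077238679452733
scene 234 0.15173176200734895 [ 0.00132738 -0.00095935] slopes -0.002302083873012895 -0.0038373671007442675
top 31 0.1750672384330234 [ 0.00375513 -0.00088142] slopes -0.03869834785548412 0.00034945144169288504
rim 0.112 699 (587.2239990234375, -144.48472595214844) 17.785785675048828
rim 0.056 405 (586.8071899414062, -144.123779296875) 17.301448822021484
```

View pics/w6.png

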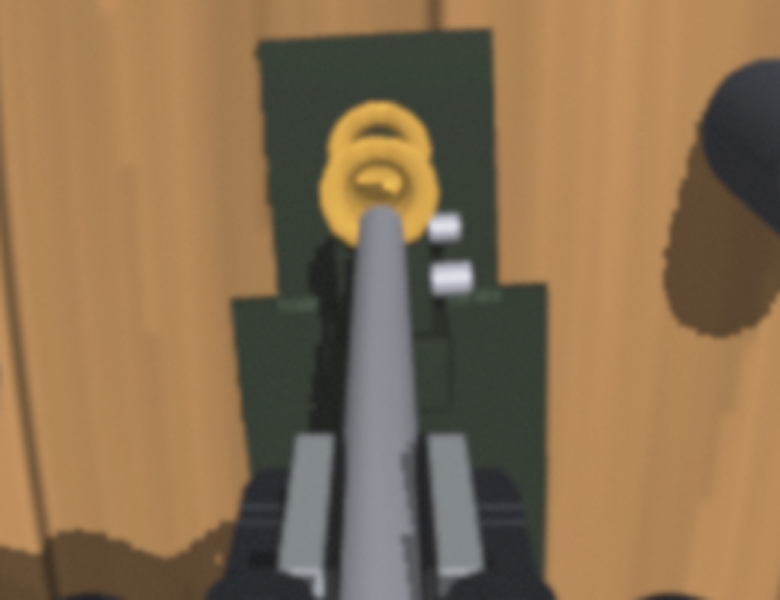

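The rod foot at crop (380,212) is right above the upper bushing at (380,190). I need to shift about 1 mm in y and 0.4 mm in x. Then I lower it in stages.

Emit:
apply_moves([
  [-1, -0.4, 5, 0, 0, 0, 0],
  [0, 0, 12, 0, 0, 0, 0],
  [0, 0, 10, 0, 0, 0, 0],
  [0, 0, 8, 0, 0, 0, 0],
  [0, 0, 7, 0, 0, 0, 0],
  [0, 0, 7, 0, 0, 0, 0],
  [0, 0, 7, 0, 0, 0, 0],
  [0, 0, 8, 0, 0, 0, 0],
  [0, 0, 0, 0, 0, 0, 0],
])

```text
time_s: 17.85
position: [0.5859, -0.1454, 0.2218]
tool_rot: [[0.0, 1.0, -0.002], [1.0, -0.0, 0.001], [0.001, -0.002, -1.0]]
ft_force: [-0.6, 0.9, -2.1]
grip_width: 0.0097
gripper_force: 78.0
```

Emit:
apply_moves([
  [0.4, 0.3, 8, 0, 0, 0, 0],
  [0, 0, 8, 0, 0, 0, 0],
  [0, 0, 6, 0, 0, 0, 0],
  [0, 0, 6, 0, 0, 0, 0],
  [0, 0, 6, 0, 0, 0, 0],
  [0, 0, 6, 0, 0, 0, 0],
  [0, 0, 6, 0, 0, 0, 0],
  [0, 0, 6, 0, 0, 0, 0],
  [0, 0, 6, 0, 0, 0, 0],
  [0, 0, 2, 0, 0, 0, 0],
  [0, 0, 0, 0, 0, 0, 0],
])

```text
time_s: 19.23
position: [0.5864, -0.1451, 0.1624]
tool_rot: [[0.0, 1.0, -0.001], [1.0, -0.0, 0.0], [0.0, -0.001, -1.0]]
ft_force: [0.7, 1.0, -2.1]
grip_width: 0.0103
gripper_force: 78.0
```

```bash
python3 - <<'E'
from h import *
s=telemetry.observe(); p=np.array(s['position']); print(np.round(p,4),np.round(s['ft_force'],2),np.round(s['wrist_torque'],2),np.round(s['tool_rot'],4).tolist())
im=get_image('scene'); W=cloud(im)
# rod foot in the gap: look for pixels of the rod between base plate and lower bushing
for lo in np.arange(.006,.04,.004):
    k=(np.hypot(W[...,0]-.587,W[...,1]+.145)<.0095)&(W[...,2]>lo)&(W[...,2]<lo+.004); print(round(lo,3),k.sum(),im['frame'][k].mean(0).round() if k.sum() else '')
k=(np.hypot(W[...,0]-.587,W[...,1]+.145)<.016)&(W[...,2]>.2); print('top z scene',W[k][:,2].max() if k.sum() else None)
s,iw,T=wrist(); Ww=wcloud(iw,T); k=(np.hypot(Ww[...,0]-p[0],Ww[...,1]-p[1])<.007)&(Ww[...,2]>.19)&(Ww[...,2]<.24); print('top wrist',k.sum(),np.percentile(Ww[k][:,2],[50,90,99]))
c=im['frame'][140:230,210:320]; save('fin',cv2.resize(c,None,fx=6,fy=6,interpolation=cv2.INTER_CUBIC))
E
```

```text
[ 0.5864 -0.1451  0.1624] [ 0.74  1.05 -2.06] [-0.02  0.01  0.02] [[0.0001, 1.0, -0.0009], [1.0, -0.0001, 0.0], [0.0, -0.0009, -1.0]]
0.006 13 [44. 52. 42.]
0.01 0 
0.014 0 
0.018 1 [82. 74. 57.]
0.022 3 [73. 69. 59.]
0.026 4 [96. 90. 76.]
0.03 0 
0.034 0 
0.038 0 
top z scene 0.4633932667770562
top wrist 2526 [0.21232818 0.22080276 0.22153692]
```

View pics/fin.png

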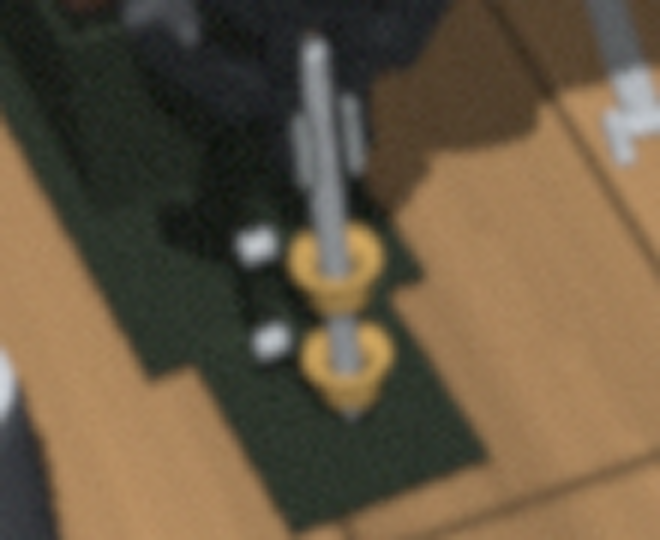

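The rod passes through both bushings, and its foot shows below the lower one at crop (350,410). The top is at 0.2205, so the foot is at about 0.0205, roughly midway in the 6–36 mm gap. There is no contact force, so I hand the job in.

```bash
python3 -c "
from rig import env; print(env.close_job())"
```

```text
the job is handed in; nothing more can be done
None
```

The job is handed in: the short rod stands fully down in the free hole of the short row, and the gripper holds the long rod upright through both bushings, its foot about 20 mm above the bench (14 mm clear of the base plate).

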